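# Turn a test block on the jig post and seat it in the corner

## Robot

A 6-joint arm with a two-finger parallel gripper is mounted at the origin on a cart in front of the work surface, level with it; the furniture and walls round the work are solid. World frame = base frame: x ahead of the robot, y to its left, z up, the work surface at z = 0. Lengths are in m, angles in rad, forces in N, time in s.
With the tool pointing down it reaches from about 0.325 to 0.9 m from the base axis. Payload 6.1 kg.
Tool frame: the origin (TCP) lies midway between the tips of the shut fingers; the grasp point (between the pads) lies 19 mm behind it; x points along the fingers, y is the direction in which the jaws open and shut, and the axes are right-handed (so a half turn about x gives the same grasp; the last joint's range is limited). The gripper opens to 85 mm and grips with 20 to 120 N. Pads are 22 mm wide; open, the fingers measure 114 mm over their backs; the gripper's body (76 mm by 85 mm) begins 54 mm behind the grasp point. The pads swing forward as they close: fully open they stand 13 mm farther back than shut.
Start: joints at [1.204, 0.22, 1.526, -0, 1.395, -0.126], TCP at [0.149, 0.607, 0.231] pointing down, gripper open.
Joint ranges: [-2.98, 2.98], [-0.91, 2.08], [0.09, 2.57], [-1.24, 4.39], [0.2, 2.65], [-2.68, 2.68]. Speed limits (rad/s): [2.57, 2.57, 3.01, 3.14, 3.14, 3.14].

## Interface

Orientations are given as [roll, pitch, yaw] about the fixed x, y, z axes, in that order (R = Rz(yaw) Ry(pitch) Rx(roll)).
In Python, from plant import movep, move_l, set_joints, gripper_to, hold, inverse_kinematics, observe, get_image, get_calibration, Unreachable, job_done gives the robot as it stands. Calls block until the motion is done:
- movep(position, orientation): joint-space move of the TCP to a pose.
- move_l(position, feed=0.15, rotation=None, max_force=None): straight line of the TCP; rotation=None keeps the orientation; feed is the mean speed in m/s. With max_force (N) it stops when the force on the tool has changed by that much, and returns True; else False.
- set_joints(angles): joint-space move.
- gripper_to(opening, f_grip=None): finger opening in m; f_grip is the grip in N (None keeps the last); returns when the fingers have stopped.
- hold(seconds).
- inverse_kinematics(position, orientation): joint angles nearest the present ones, or None.
- observe(): the state.
- get_image(name): name is "side" or "top"; returns (picture, depth): 400x640x3 uint8, red, green, blue; 400x640 float32, m along the optical axis (not along the pixel's ray), 0 where there is no reading.
- get_calibration(name): a dict with "intrinsics" (3x3 intrinsics, pixels), "world_from_camera" (4x4, takes a point from camera to world coordinates). Camera axes: x right, y down, z forward; pixel columns grow to the right and rows downward; lengths in m; the calibration is good to about 2 mm. A picture is of the moment at which its call begins. get_calibration takes no time and is no camera call.
A pose or a line that the arm cannot do raises Unreachable and nothing moves.
- job_done(): hands the job in, once; it reports no verdict.
The state is a dict: "time_s": time; "q": joint angles; "joint_velocities": joint speeds; "joint_torque": joint torques, N m; "eef_pos": TCP position; "tcp_rot": TCP orientation; "ft_force": force on the tool from outside, world axes, zero at the start; "torque": the same for the moment, N m; "opening": finger opening in m.
Only numpy, scipy, OpenCV 4.12 (cv2) and the standard library are available. Lean on these libraries where they do the work, as an engineer would, in place of code of your own. Each camera call takes 0.05 s, during which the arm holds its last target.

## Task

Turn the square aluminium test block a quarter turn anticlockwise (seen from above) by pushing it round with its stepped corner against the jig's upright post, so that its red-marked side faces the far rail. Then slide it flat along the jig into the corner: press it gently home against the right-hand rail first and then against the far rail, each with a steady push of about 16 N for half a second, and leave it seated there, square to both. Never load the post or the rails with more than 25 N, keep the block flat on the jig, and leave everything else on the bench where it is.

Things in the scene. Friction and masses are not known exactly. Their poses are not given: they have to be found in the camera images.
- jig: grey steel base plate fixed to the bench, 8 mm thick, x -142 to 142, y -212 to 37 mm; carries the post and two rails (the block drags on it with 4 to 10 N). Origin: on the post's axis at bench level; x away from the robot (turned up to 0.2 rad), y left, z up. Fully seated, the block's centre is nominally at x 62, y -128 mm in this frame, up to 3 mm either way in each, as the jaws are adjustable
- post: fixed upright round steel post, 16 mm in diameter, reaching 48 mm above the bench; origin on its axis at bench level (the same as the jig's)
- far_rail: fixed aluminium rail across the jig's far edge, jig y -187 to -75 mm, top 30 mm above the bench. Its steel jaw strip (104 mm long, top 28 mm above the bench) faces the robot, nominally at jig x 112 mm, but set up to 3 mm either way from start to start and not reported: feel for it. It does not yield. Origin and axes: the jig's
- side_rail: the same kind of rail at the jig's right-hand edge, jig x 14 to 118 mm, top 30 mm above the bench. Its jaw strip (jig x 18 to 114 mm) faces left, nominally at jig y -178 mm, also set up to 3 mm either way and not reported; it does not yield. A block forced into it while sliding along it can bind (over 10 N): ease off and go on. Origin and axes: the jig's
- block: loose square aluminium block 100 x 100 x 25 mm high, 0.5 to 0.75 kg, too wide to grip, flat on the jig. Its corner next to the post is stepped: cut away over x 38 to 50, y 20 to 50 mm (its own axes) at full height, for the post to bear in. Origin: centre of underside; axes at first the jig's within 0.1 rad. Red stripe on its -y side: first on the right, once turned toward the far rail
- marked_side (a point): centre of the block's red-marked side face, 50 mm from the block's centre along its -y, at half its height
- coupon_4: loose steel plate 50 x 50 x 10 mm, on the bench right of the jig, not to be disturbed; origin centre of its underside
- sample_tin_2: round aluminium tin, 69 mm across, 44 mm high, on the bench beyond the jig to its left, not to be disturbed; origin centre of its underside
- spanner_2: loose open-ended spanner 186 mm long, 7 mm thick, on the bench left of the jig, not to be disturbed; origin centre of its underside
- lab_timer: loose white lab timer 128 x 58 x 18 mm, on the bench left of the jig, not to be disturbed; origin centre of its underside
There are look-alikes about, which are no part of the job. There is more than one size of the block; the one meant has the size given above.

How it is judged:
By the outcome, as a careful person would: the job done as asked, in the order asked, and still so for the second after the job is handed in, with the robot touching nothing.
It also fails if it takes over 72 s, if anything falls off the work surface, if the arm or the gripper's body presses on something with over 40 N, if the wrist force passes 120 N, or if a joint passes its speed limit or range.

## Working session

There is one attempt and no reset: what is moved stays moved. The work goes in short steps, each a Python script; the robot and the scene stay as the last script left them, time stands still between calls to the robot, and variables do not carry over. Pictures are saved under pics/ and viewed, and the job is handed in when it is done.

```bash
ls; mkdir -p pics; python3 - <<'E'
from plant import *
import cv2,numpy as np
for n in("side","top"):
    p,d=get_image(n); np.savez(f"{n}0.npz",p=p,d=d)
    cv2.imwrite(f"pics/{n}0.png",p[:,:,::-1]); c=get_calibration(n); print(n,c)
print(observe())
E
```

```text
pics
side {'intrinsics': array([[425.62844383,   0.        , 321.31909348],
       [  0.        , 425.62844383, 198.76222048],
       [  0.        ,   0.        ,   1.        ]]), 'world_from_camera': array([[ 0.98749641, -0.09550226,  0.12541989,  0.43553273],
       [-0.15719369, -0.53662196,  0.82905188, -1.13453694],
       [-0.01187326, -0.83840097, -0.54492462,  0.79513039],
       [ 0.        ,  0.        ,  0.        ,  1.        ]])}
top {'intrinsics': array([[495.2492444 ,   0.        , 322.31930717],
       [  0.        , 495.2492444 , 200.97805042],
       [  0.        ,   0.        ,   1.        ]]), 'world_from_camera': array([[ 0.01019941, -0.97310184,  0.23014948,  0.23980083],
       [-0.99993489, -0.01110336, -0.00263285, -0.01766015],
       [ 0.00511747, -0.23010764, -0.97315173,  1.55712865],
       [ 0.        ,  0.        ,  0.        ,  1.        ]])}
{'time_s': 0.1, 'q': array([ 1.20388079e+00,  2.21149488e-01,  1.52747761e+00, -6.61539294e-05,
        1.39471967e+00, -1.26095562e-01]), 'joint_velocities': array([ 5.79212041e-05, -2.62039592e-03, -2.78264146e-03, -8.15827792e-04,
       -2.44217413e-03,  1.34525775e-03]), 'joint_torque': array([ 1.23129121e-03, -4.98248649e+01, -3.90548265e+01, -2.89531154e-04,
        5.70009011e-03,  1.42833048e-05]), 'eef_pos': array([0.14888758, 0.60644713, 0.23031737]), 'tcp_rot': array([-1.65979003,  1.56904101, -1.90059836]), 'ft_force': array([-0.04859109, -0.11970956,  0.68249749]), 'torque': array([0.01853447, 0.0195176 , 0.00798885]), 'opening': 0.08545545026000122}
```

View pics/top0.png

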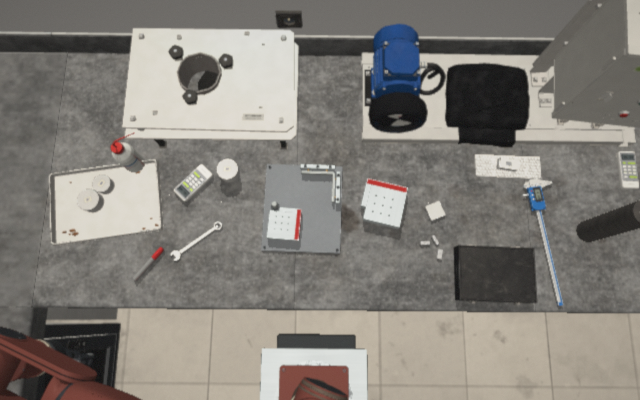

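View pics/side0.png

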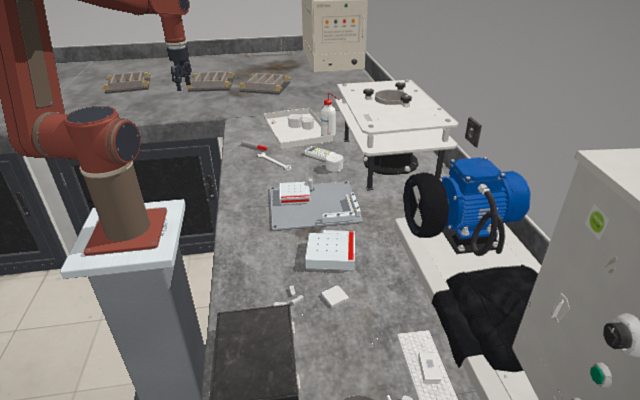

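The top view shows the jig at about (303,208) with a block at (284,226), red stripe to its right, and the post at about (275,205). The rails meet at (335,170). Candidates for the block are the one on the jig at (284,226) and a larger one off the jig at (385,203). The coupon is at (435,211).

```bash
python3 - <<'E'
import cv2,numpy as np
p=np.load("top0.npz")["p"][:,:,::-1]
cv2.imwrite("pics/top0c.png",cv2.resize(p[155:260,255:350],None,fx=8,fy=8*0.7,interpolation=cv2.INTER_CUBIC)[:600])
cv2.imwrite("pics/top0c.png",cv2.resize(p[158:258,255:350],None,fx=6,fy=6,interpolation=cv2.INTER_CUBIC))
p=np.load("side0.npz")["p"][:,:,::-1]
cv2.imwrite("pics/side0c.png",cv2.resize(p[165:280,260:370],None,fx=5,fy=5,interpolation=cv2.INTER_CUBIC))
E
```

```text
(no output)
```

View pics/top0c.png

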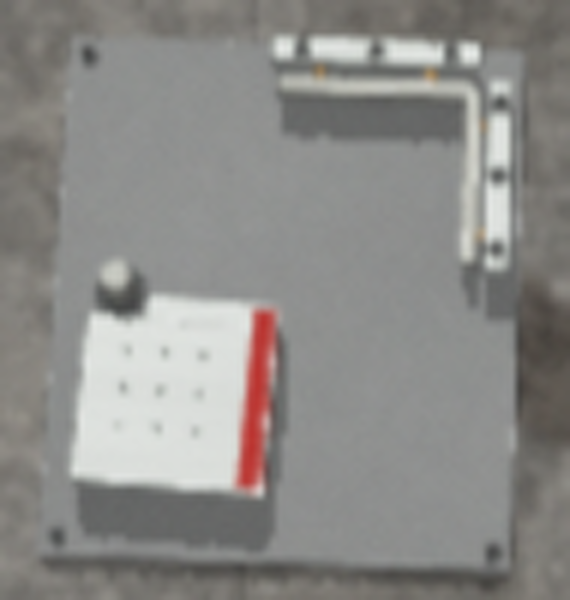

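View pics/side0c.png

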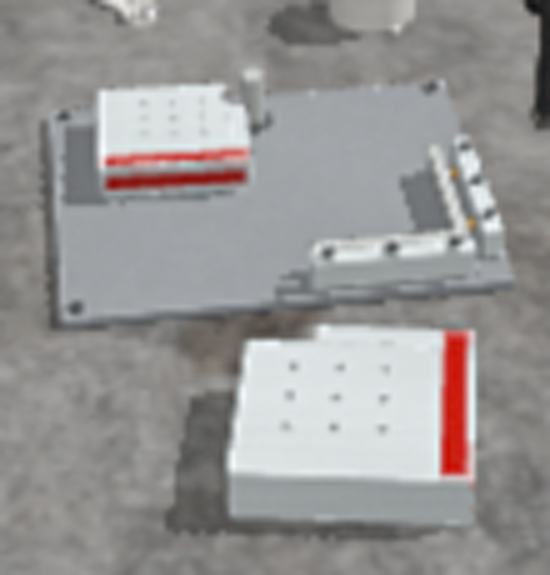

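```bash
python3 - <<'E'
import cv2,numpy as np
p=np.load("top0.npz")["p"][:,:,::-1]
def crop(p,u0,v0,w,h,f,n):
    c=cv2.resize(p[v0:v0+h,u0:u0+w],None,fx=f,fy=f,interpolation=cv2.INTER_CUBIC)
    for k in range(0,w,5): 
        cv2.line(c,(k*f,0),(k*f,8 if k%10 else 16),(0,255,255),1)
        if k%10==0: cv2.putText(c,str(u0+k),(k*f+2,26),0,.4,(0,255,255),1)
    for k in range(0,h,5):
        cv2.line(c,(0,k*f),(8 if k%10 else 16,k*f),(0,255,255),1)
        if k%10==0: cv2.putText(c,str(v0+k),(18,k*f+4),0,.4,(0,255,255),1)
    cv2.imwrite(f"pics/{n}.png",c)
crop(p,260,195,60,60,10,"t_blk")
p=np.load("side0.npz")["p"][:,:,::-1]
crop(p,265,175,100,60,8,"s_jig")
E
```

```text
(no output)
```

View pics/t_blk.png

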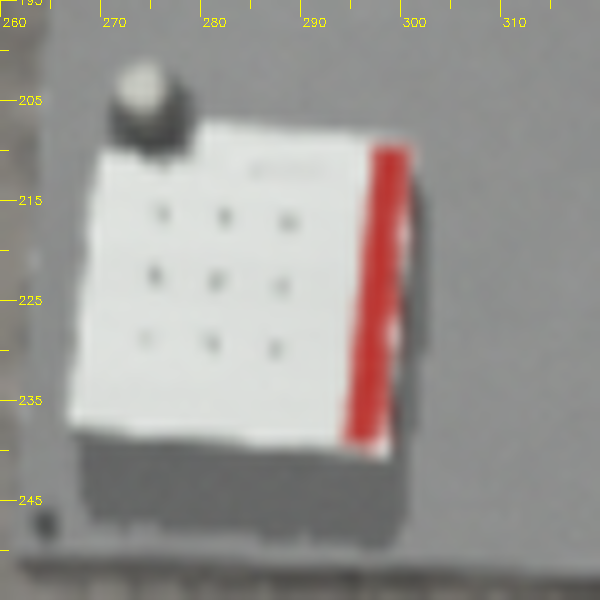

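View pics/s_jig.png

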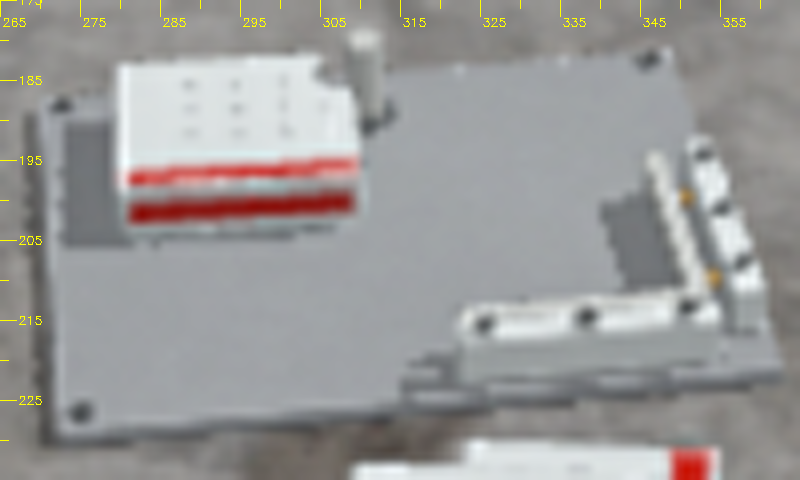

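The side crop shows the post top at about (310,179) and the block's top face from about (279,183) to (309.5,196). The plate corners are at about (270,230), (361,222) and (349,181). I'll fit the poses to these picks from both views.

```bash
cat > fit.py <<'E'
import numpy as np
from plant import get_calibration
from scipy.optimize import least_squares
C={n:get_calibration(n) for n in("top","side")}
def proj(n,P):
    c=C[n]; T=np.linalg.inv(c["world_from_camera"]); p=T[:3,:3]@np.asarray(P)+T[:3,3]
    q=c["intrinsics"]@p; return q[:2]/q[2]
def ray(n,uv,z):
    c=C[n];T=c["world_from_camera"]; d=T[:3,:3]@np.linalg.solve(c["intrinsics"],[uv[0]-.5,uv[1]-.5,1]); o=T[:3,3]
    return (o+d*(z-o[2])/d[2])
def R(a): return np.array([[np.cos(a),-np.sin(a)],[np.sin(a),np.cos(a)]])
def fit(pts,x0):
    # pts: (cam,u,v,(x,y,z))
    def res(s):
        r=[]
        for n,u,v,l in pts:
            w=R(s[2])@np.array(l[:2])+s[:2]; r+=list(proj(n,[*w,l[2]])+.5-[u,v])
        return np.array(r)
    o=least_squares(res,x0,loss="soft_l1"); return o.x,res(o.x).reshape(-1,2)
E
python3 - <<'E'
from fit import *
J=[("top",267.2,164.3,(.142,.037,.008)),("top",262,251.5,(-.142,.037,.008)),("top",339.2,253,(-.142,-.212,.008)),("top",342.2,165.8,(.142,-.212,.008)),("top",274,203.5,(0,0,.048)),
("side",270.5,229.5,(-.142,-.212,.008)),("side",361.5,221.5,(.142,-.212,.008)),("side",348.5,181,(.142,.037,.008)),("side",310.2,179,(0,0,.048))]
for sel in("top","side",None):
    x,r=fit([p for p in J if sel in(None,p[0])],[.5,.07,0]); print("jig",sel,x.round(4)); print(r.round(2).tolist())
B=[("top",301,209.5,(.05,-.05,.033)),("top",297.8,239.3,(-.05,-.05,.033)),("top",266.7,237.8,(-.05,.05,.033)),("top",280,207.3,(.05,.02,.033)),
("side",279,183,(-.05,.05,.033)),("side",280.5,198.8,(-.05,-.05,.033)),("side",309.8,196,(.05,-.05,.033)),("side",281.8,203.8,(-.05,-.05,.008)),("side",309.5,201.5,(.05,-.05,.008))]
for sel in("top","side",None):
    x,r=fit([p for p in B if sel in(None,p[0])],[.45,.04,0]); print("blk",sel,x.round(4)); print(r.round(2).tolist())
print(ray("top",(274,203.5),.048), ray("side",(310.2,179),.048))
E
```

```text
jig top [ 0.5869  0.13   -0.0185]
[[-0.92, -0.16], [-0.7, -0.92], [1.4, -0.09], [0.18, 0.55], [0.25, 0.5]]
jig side [ 0.5867  0.1326 -0.0427]
[[0.17, -0.87], [0.13, 0.0], [-0.13, 0.38], [-0.22, 0.65]]
jig None [ 0.5865  0.1307 -0.0282]
[[-0.73, -0.15], [-1.37, -0.93], [0.72, 0.66], [0.36, 1.27], [0.01, 0.61], [1.18, -0.17], [1.05, -0.1], [-0.31, 0.37], [-0.19, 0.93]]
blk top [ 0.529   0.0989 -0.0753]
[[0.44, -0.48], [0.57, 1.07], [-0.37, -0.18], [-0.67, -0.15]]
blk side [ 0.5279  0.1046 -0.0253]
[[-0.2, -0.2], [-0.25, -0.68], [0.51, -0.33], [-1.06, 0.61], [1.01, 0.44]]
blk None [ 0.5288  0.1002 -0.0596]
[[-0.2, -0.69], [0.42, 0.89], [-0.57, 0.14], [-1.34, -0.03], [0.62, 0.12], [-0.42, -0.24], [0.49, 0.66], [-1.23, 1.06], [0.98, 1.44]]
[0.58847087 0.13082326 0.048     ] [0.5880252  0.13694587 0.048     ]
```

```bash
cat >> fit.py <<'E'
import cv2
def icp(img,n,edges,s,h=4.0,iters=6):
    """edges: list of (x0,y0,x1,y1,z,sign|0); returns pose, residual mm-ish px"""
    g=cv2.GaussianBlur(cv2.cvtColor(img,cv2.COLOR_RGB2GRAY).astype(np.float32),(0,0),.7)
    s=np.array(s,float)
    for it in range(iters):
        obs=[]; t=np.arange(-h,h+.01,.2)
        for x0,y0,x1,y1,z,sg in edges:
            for a in np.linspace(.08,.92,30):
                l=np.array([x0+a*(x1-x0),y0+a*(y1-y0)]); d=np.array([x1-x0,y1-y0]); d/=np.hypot(*d)
                p=proj(n,[*(R(s[2])@l+s[:2]),z]); q=proj(n,[*(R(s[2])@(l+.01*d)+s[:2]),z])
                tt=(q-p)/np.hypot(*(q-p)); nn=np.array([-tt[1],tt[0]])
                m=p+t[:,None]*nn
                pr=cv2.remap(g,m[:,0].astype(np.float32),m[:,1].astype(np.float32),cv2.INTER_CUBIC).ravel()
                dg=np.gradient(pr)*(sg if sg else 1); dg=abs(dg) if not sg else dg
                k=int(np.argmax(dg))
                if dg[k]>1.0 and 0<k<len(t)-1: obs.append((l,z,nn,m[k]))
        def res(v):
            return np.array([nn@(proj(n,[*(R(v[2])@l+v[:2]),z])-m) for l,z,nn,m in obs])
        o=least_squares(res,s,loss="soft_l1",f_scale=.3); s=o.x
        h=max(1.5,h*.75)
    return s,len(obs),np.median(abs(res(s)))
E
python3 - <<'E'
from fit import *
im={n:np.load(n+"0.npz")["p"] for n in("top","side")}
x0,x1,y0,y1=-.142,.142,-.212,.037
pl=[(x0,y0,x1,y0,.008,0),(x0,y1,x1,y1,.008,0),(x1,y0,x1,y1,.008,0)]
print("jig top",icp(im["top"],"top",pl,[.5865,.1307,-.028]))
print("jig top+near",icp(im["top"],"top",pl+[(x0,y0,x0,y1,.008,0)],[.5865,.1307,-.028]))
print("jig side",icp(im["side"],"side",[pl[1],(x1,y0,x1,y1,.008,0),(x0,y0,x0,y1,.008,0),pl[0]],[.5865,.1327,-.028]))
e=.05
bt=[(e,-e,e,.02,.033,0),(-e,-e,-e,e,.033,0),(-e,e,.038,e,.033,0),(-e,-e,e,-e,.033,0)]
print("blk top",icp(im["top"],"top",bt,[.529,.099,-.06],h=2.5))
print("blk side",icp(im["side"],"side",bt,[.529,.102,-.05],h=2.5))
E
```

```text
jig top (array([ 0.58858208,  0.13133138, -0.01058855]), 73, np.float64(0.4033498149432118))
jig top+near (array([ 0.587672 ,  0.1309195, -0.0172973]), 105, np.float64(0.37433835511332375))
jig side (array([ 0.58804491,  0.12978642, -0.02661347]), 101, np.float64(0.29121260633047336))
blk top (array([ 0.52858198,  0.09835181, -0.07009688]), 112, np.float64(0.2492176915329948))
blk side (array([ 0.52826503,  0.09764306, -0.06644717]), 104, np.float64(0.30562098529735665))
```

```bash
cat > lib.py <<'E'
import numpy as np
from plant import *
from fit import R
PI=np.pi
post=np.array([.588,.1308]); jy=-0.02
def rot(psi): return [0,PI/2,psi]
def J(x,y): return post+R(jy)@np.array([x,y])
def nest(phi,off,yp):  # pusher centre on block -x face, off = face gap from TCP (m)
    c=post+R(phi)@np.array([-.046,-.028]); return c+R(phi)@np.array([-.05-off,yp])
def fo(): 
    o=observe(); return o["time_s"],o["eef_pos"].round(4),o["ft_force"].round(1)
E
python3 - <<'E'
from lib import *
for base in(0,PI,-PI):
  print("base",base)
  for phi in(-.07,.3,.7,1.1,1.55):
    p=nest(phi,.011,-.025); q=inverse_kinematics([*p,.015],rot(phi+base)); print(phi,p.round(3),None if q is None else np.round(q,2))
  for psi in(0,PI/2):
    p=J(30,15)*0+J(.03,.015); q=inverse_kinematics([*p,.015],rot(psi+base)); print('L',psi,None if q is None else np.round(q,2))
    p=J(.0,-.128); q=inverse_kinematics([*p,.015],rot(psi+base)); print('N',psi,None if q is None else np.round(q,2))
E
```

```text
base 0
-0.07 [0.478 0.085] [ 0.01  0.17  2.04 -0.    0.93 -1.49]
0.3 [0.501 0.049] [-0.06  0.21  1.99  0.    0.94 -1.93]
0.7 [0.54  0.021] [-0.11  0.29  1.89  0.    0.96 -2.38]
1.1 [0.587 0.011] None
1.55 [0.639 0.023] None
L 0 [ 0.11  0.48  1.64 -0.    1.03 -1.46]
N 0 [-0.13  0.38  1.78 -0.    0.99 -1.7 ]
L 1.5707963267948966 None
N 1.5707963267948966 None
base 3.141592653589793
-0.07 [0.478 0.085] [ 0.01  0.17  2.04 -0.    0.93  1.66]
0.3 [0.501 0.049] [-0.06  0.21  1.99 -0.    0.94  1.21]
0.7 [0.54  0.021] [-0.11  0.29  1.89 -0.    0.96  0.76]
1.1 [0.587 0.011] [-0.11  0.38  1.77 -0.    0.99  0.36]
1.55 [0.639 0.023] [-0.09  0.48  1.63 -0.    1.03 -0.07]
L 0 [ 0.11  0.48  1.64 -0.    1.03  1.68]
N 0 [-0.13  0.38  1.78 -0.    0.99  1.44]
L 1.5707963267948966 [ 0.11  0.48  1.64 -0.    1.03  0.11]
N 1.5707963267948966 [-0.13  0.38  1.78 -0.    0.99 -0.13]
base -3.141592653589793
-0.07 [0.478 0.085] [ 0.01  0.17  2.04 -0.    0.93  1.66]
0.3 [0.501 0.049] [-0.06  0.21  1.99 -0.    0.94  1.21]
0.7 [0.54  0.021] [-0.11  0.29  1.89 -0.    0.96  0.76]
1.1 [0.587 0.011] [-0.11  0.38  1.77 -0.    0.99  0.36]
1.55 [0.639 0.023] [-0.09  0.48  1.63 -0.    1.03 -0.07]
L 0 [ 0.11  0.48  1.64 -0.    1.03  1.68]
N 0 [-0.13  0.38  1.78 -0.    0.99  1.44]
L 1.5707963267948966 [ 0.11  0.48  1.64 -0.    1.03  0.11]
N 1.5707963267948966 [-0.13  0.38  1.78 -0.    0.99 -0.13]
```

```bash
python3 - <<'E'
from lib import *
import cv2
phi=-.068; c=np.array([.5284,.098])
pre=c+R(phi)@np.array([-.05-.011-.018,-.025])
print(fo())
gripper_to(0.0,60); print(fo(), observe()["opening"])
movep([*pre,.09],rot(phi+PI)); print(fo())
move_l([*pre,.015],feed=.08); print(fo())
tgt=pre+R(phi)@np.array([.030,0])
print(move_l([*tgt,.015],feed=.02,max_force=3.0)); print(fo())
p,_=get_image("top"); cv2.imwrite("pics/top1.png",cv2.resize(p[150:270,245:365],None,fx=5,fy=5,interpolation=cv2.INTER_CUBIC)[:,:,::-1])
p,_=get_image("side"); cv2.imwrite("pics/side1.png",cv2.resize(p[130:240,250:380],None,fx=5,fy=5,interpolation=cv2.INTER_CUBIC)[:,:,::-1])
e=observe()["eef_pos"][:2]; print("in blk frame",R(-phi)@(e-c))
E
```

```text
(0.1, array([0.1489, 0.6064, 0.2303]), array([-0. , -0.1,  0.7]))
(0.8667, array([0.149 , 0.607 , 0.2313]), array([-0.2, -0.3, -0.2])) -6.951629479818676e-05
(3.0917, array([0.4482, 0.0789, 0.0903]), array([-0.5, -0.1,  0.2]))
(4.1833, array([0.4484, 0.0784, 0.0155]), array([ 0.5, -1.2, -0.5]))
True
(5.1333, array([0.4663, 0.077 , 0.0146]), array([ 0.4,  0.2, -0.3]))
in blk frame [-0.06137919 -0.02510761]
```

View pics/top1.png

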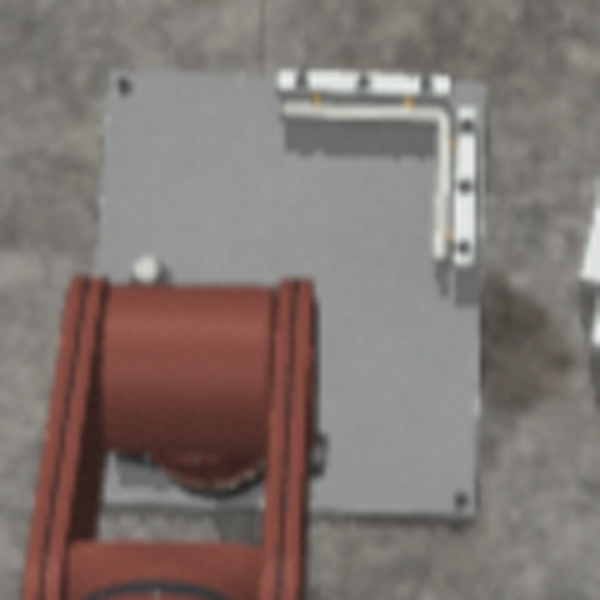

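View pics/side1.png

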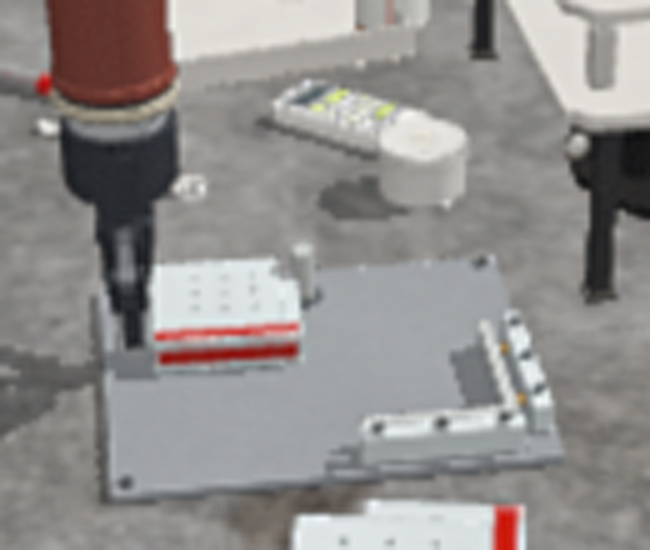

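The side view shows the fingers touching the near face at about (150,320) in the crop. The block is still in place beside the post. Next I nudge it onto the post and swing it.

```bash
cat > arc.py <<'E'
from lib import *
import cv2
def shot(n):
    p,_=get_image("side"); cv2.imwrite(f"pics/{n}.png",cv2.resize(p[130:240,250:380],None,fx=5,fy=5,interpolation=cv2.INTER_CUBIC)[:,:,::-1])
def arc(phis,yp=-.025,feed=.04,mf=14,off=.0112):
    for ph in phis:
        s=move_l([*nest(ph,off,yp),.015],feed=feed,rotation=rot(ph+PI),max_force=mf)
        o=observe(); f=R(-ph)@o["ft_force"][:2]
        print(round(ph,2),s,round(o["time_s"],2),o["eef_pos"].round(4),"blkframe F",f.round(1),"fz",o["ft_force"][2].round(1))
        if s: break
E
python3 - <<'E'
from arc import *
arc([0.0],feed=.025); arc([.12,.24,.36,.48])
shot("side2")
E
```

```text
0.0 False 6.0 [0.4805 0.0777 0.0148] blkframe F [-2.4 -1.1] fz -0.8
0.12 False 6.51 [0.488  0.0653 0.0151] blkframe F [-2.5 -2. ] fz -1.5
0.24 False 7.02 [0.4968 0.0539 0.0152] blkframe F [-2.  -0.8] fz -0.8
0.36 False 7.53 [0.5068 0.0436 0.0152] blkframe F [-1.2  0. ] fz -0.1
0.48 False 8.03 [0.5176 0.0344 0.0151] blkframe F [-0.   0.3] fz -0.0
```

View pics/side2.png

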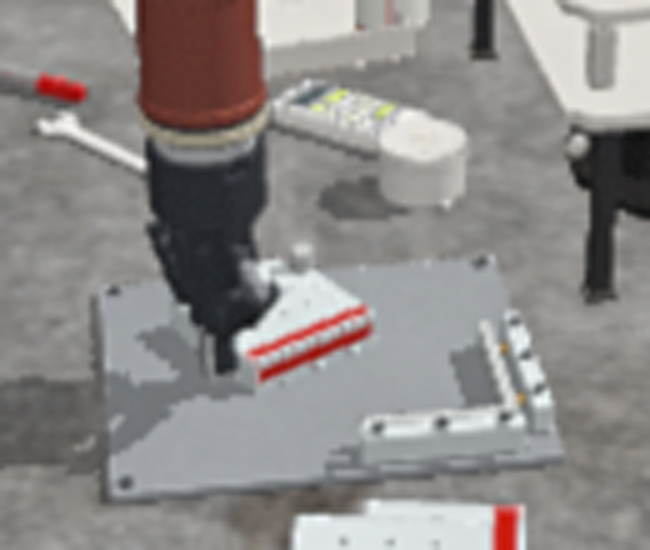

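The block has turned by about 0.45 rad with the post, at about (300,258) in the crop, at its stepped corner. I'll continue the swing.

```bash
python3 - <<'E'
from arc import *
arc([.6,.72,.84,.96]); shot("side3")
E
```

```text
0.6 False 8.59 [0.5296 0.0266 0.0151] blkframe F [-0.9 -0.9] fz 0.4
0.72 False 9.1 [0.5424 0.0204 0.0151] blkframe F [ 0.3 -0.4] fz 0.3
0.84 False 9.61 [0.556  0.0157 0.0151] blkframe F [-0.2 -0.3] fz 0.1
0.96 False 10.12 [0.57   0.0127 0.0151] blkframe F [-1.2  0.5] fz -0.3
```

View pics/side3.png

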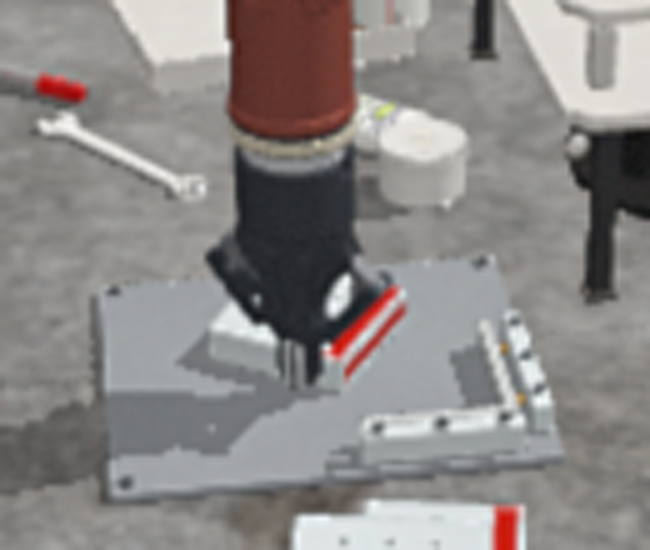

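```bash
python3 - <<'E'
from arc import *
arc([1.08,1.2,1.32,1.42]); shot("side4")
p,_=get_image("top"); cv2.imwrite("pics/top4.png",cv2.resize(p[150:270,245:365],None,fx=5,fy=5,interpolation=cv2.INTER_CUBIC)[:,:,::-1])
E
```

```text
1.08 False 10.68 [0.5843 0.0114 0.015 ] blkframe F [-0.2  0.3] fz 0.1
1.2 False 11.18 [0.5986 0.0118 0.015 ] blkframe F [ 0.4 -0.4] fz 0.5
1.32 False 11.69 [0.6127 0.0139 0.015 ] blkframe F [-0.3 -0.9] fz -0.4
1.42 False 12.14 [0.6242 0.0169 0.015 ] blkframe F [-0.2  0.3] fz -0.1
```

View pics/side4.png

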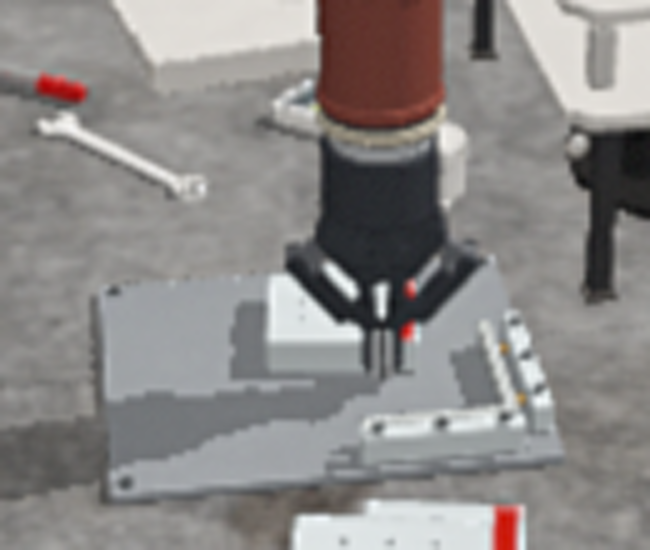

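View pics/top4.png

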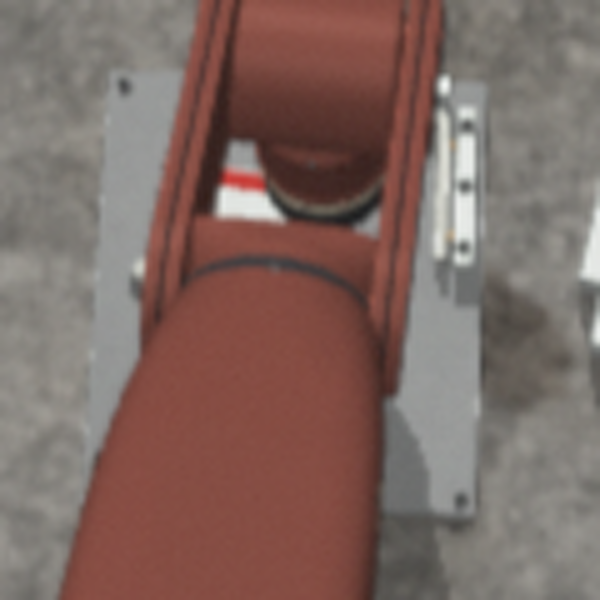

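The block is nearly round, with its red side facing far at crop (240,180) of the top view. I'll finish the arc, back off and measure.

```bash
python3 - <<'E'
from arc import *
arc([1.50,1.55],feed=.03)
e=observe()["eef_pos"][:2]
b=e+R(1.55)@np.array([-.008,0])
move_l([*b,.015],feed=.04); move_l([*b,.075],feed=.12)
v=J(.0,.13); move_l([*v,.075],feed=.25); print(fo())
for n in("top","side"):
    p,d=get_image(n); np.savez(n+"5.npz",p=p,d=d)
    q=p[150:270,245:365] if n=="top" else p[165:245,250:370]
    cv2.imwrite(f"pics/{n}5.png",cv2.resize(q,None,fx=5,fy=5,interpolation=cv2.INTER_CUBIC)[:,:,::-1])
E
```

```text
1.5 False 12.71 [0.6334 0.0202 0.015 ] blkframe F [-0.1 -1.1] fz 0.2
1.55 False 13.06 [0.639  0.0225 0.0151] blkframe F [-1.  -0.5] fz 0.3
(15.2083, array([0.5907, 0.2597, 0.0747]), array([ 0.1,  0.8, -0.8]))
```

View pics/top5.png

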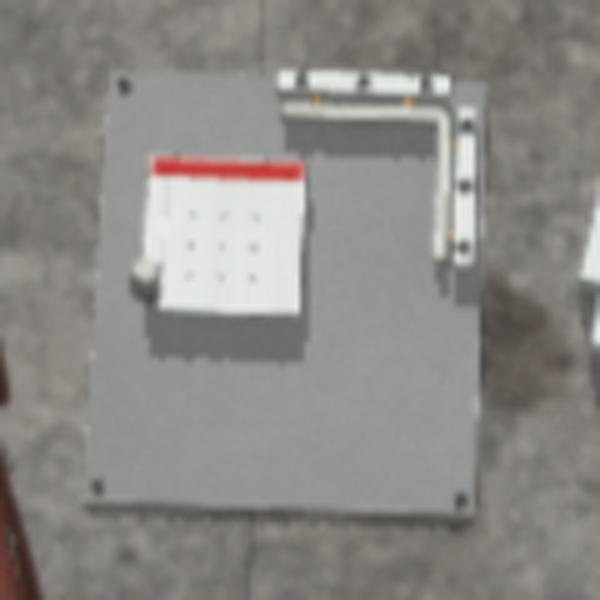

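View pics/side5.png

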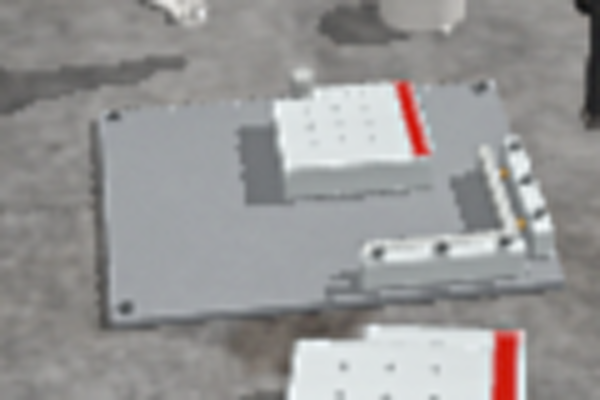

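The block is turned with its red side far, at crop (228,170), and the post sits in its step at (145,272). I'll refit the poses.

```bash
python3 - <<'E'
from fit import *
im={n:np.load(n+"5.npz")["p"] for n in("top","side")}
e=.05
bt=[(e,-e,e,.02,.033,0),(-e,-e,-e,e,.033,0),(-e,e,.038,e,.033,0),(-e,-e,e,-e,.033,0)]
P=np.array([.588,.1308])
for n in im:
    s,k,r=icp(im[n],n,bt,[.616,.085,1.55],h=3); print(n,s.round(4),k,r.round(2),"post in blk",(R(-s[2])@(P-s[:2])).round(4))
    # single edges for yaw
    x0,x1,y0,y1=-.142,.142,-.212,.037
    print(" jig",icp(im[n],n,[(x0,y1,x1,y1,.008,0),(x0,y0,x1,y0,.008,0),(x0,y0,x0,y1,.008,0)],[.588,.131,-.02],h=2.5))
# rails: outer top edges z=.03 ; far rail y -187..-75; side rail x 14..118
g=im["top"]
def R2(a,b,z):
    A,B=ray("top",a,z),ray("top",b,z); d=B-A; return A.round(4),B.round(4),np.arctan2(d[1],d[0])
# picks from crop (x/5+245,y/5+150)
f=lambda X,Y:(X/5+245,Y/5+150)
print(R2(f(277,72),f(450,77),.030)); print(R2(f(475,106),f(475,265),.030)); print(R2(f(281,119),f(440,124),.028)); print(R2(f(434,258),f(438,122),.028))
E
```

```text
top [0.6123 0.0839 1.5363] 117 0.28 post in blk [0.0461 0.0259]
 jig (array([ 0.58765237,  0.13039349, -0.0233187 ]), 78, np.float64(0.34327772507132615))
side [0.6122 0.0844 1.5554] 120 0.31 post in blk [0.046  0.0249]
 jig (array([ 0.58789177,  0.12980961, -0.02778435]), 79, np.float64(0.2650998192942937))
(array([0.723 , 0.0518, 0.03  ]), array([ 0.721 , -0.0598,  0.03  ]), np.float64(-1.5891982546746568))
(array([ 0.7016, -0.076 ,  0.03  ]), array([ 0.5966, -0.0762,  0.03  ]), np.float64(-3.139377014949716))
(array([0.6921, 0.0486, 0.028 ]), array([ 0.6899, -0.0536,  0.028 ]), np.float64(-1.5918132227465733))
(array([ 0.6014, -0.0503,  0.028 ]), array([ 0.6912, -0.0523,  0.028 ]), np.float64(-0.022587685148972803))
```

```bash
sed -i 's/^post=.*/post=np.array([.588,.1303]); jy=-0.022/' lib.py; python3 - <<'E'
from arc import *
a=jy+PI/2+PI
x=.034
move_l([*J(x,.026),.075],feed=.25,rotation=rot(a))
move_l([*J(x,.026),.017],feed=.1); print(fo())
s=move_l([*J(x,.010),.017],feed=.02,max_force=3); e=observe()["eef_pos"][:2]; print(s,fo(),"jig",(R(-jy)@(e-post)).round(4))
E
```

```text
(16.6333, array([0.6227, 0.1557, 0.0171]), array([0.5, 0.3, 0.5]))
True (17.2667, array([0.6221, 0.1428, 0.0168]), array([ 0.8, -0.1, -0.5])) jig [0.0338 0.0132]
```

```bash
python3 - <<'E'
from arc import *
x=.034
s=move_l([*J(x,-.020),.017],feed=.04,max_force=15); print(s,fo())
s=move_l([*J(x,-.055),.017],feed=.04,max_force=15); e=observe()["eef_pos"][:2]; print(s,fo(),"jig",(R(-jy)@(e-post)).round(4))
shot("side6")
E
```

```text
False (18.2583, array([0.6218, 0.1093, 0.0173]), array([-0. ,  1.1, -0.6]))
False (19.2833, array([0.6206, 0.074 , 0.0168]), array([ 0.1, -0.7, -0.4])) jig [ 0.0338 -0.0555]
```

View pics/side6.png

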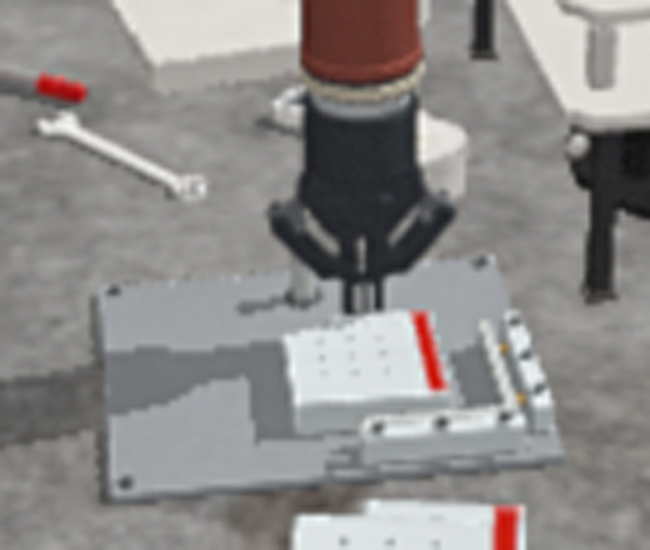

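The block is square and just short of the side rail, with its right edge at about crop y 430. Now I'll feel for the jaw.

```bash
cat > press.py <<'E'
from arc import *
def fd(d,n=4,dt=.03):
    v=[]
    for _ in range(n):
        hold(dt); v.append(-observe()["ft_force"][:2]@d)
    return np.mean(v),np.min(v),np.max(v)
def press(d,start,reach,z,goal=16.5,first=12,feed=.008):
    d=np.array(d); o=observe(); t0=np.array(start)
    s=move_l([*(t0+d*reach),z],feed=feed,max_force=first)
    e=observe()["eef_pos"][:2]; print("contact",s,fo(),"jig",(R(-jy)@(e-post)).round(4))
    if not s: return False
    cmd=e.copy(); f,_,_=fd(d,2); print("f",round(f,1))
    k=0; step=.0002
    while f<goal-.8 and k<40:
        cmd=cmd+d*step; move_l([*cmd,z],feed=.01); g,_,hi=fd(d,2); k+=1
        df=g-f; f=g; print(f"  {k} adv {(cmd-e)@d*1e3:.2f} f {f:.1f} t {observe()['time_s']:.2f}")
        if df>.3: step=float(np.clip(.6*(goal-f)/df*step,.00003,.0003))
        else: step=.0003
    return cmd,f
E
python3 - <<'E'
from press import *
x=.034; d=R(jy)@np.array([0,-1.])
r=press(d,J(x,-.055),.018,.017)
print(r, fo())
E
```

```text
contact True (20.975, array([0.6193, 0.0621, 0.0165]), array([0.6, 1.2, 0. ])) jig [ 0.0327 -0.0675]
f 0.9
  1 adv 0.20 f 1.9 t 21.44
  2 adv 0.50 f 5.0 t 21.76
  3 adv 0.80 f 5.8 t 22.07
  4 adv 1.10 f 5.7 t 22.39
  5 adv 1.40 f 7.3 t 22.71
  6 adv 1.70 f 7.9 t 23.02
  7 adv 2.00 f 8.6 t 23.34
  8 adv 2.30 f 9.8 t 23.66
  9 adv 2.60 f 10.4 t 23.98
  10 adv 2.90 f 11.6 t 24.29
  11 adv 3.20 f 12.1 t 24.61
  12 adv 3.50 f 13.8 t 24.93
  13 adv 3.78 f 15.0 t 25.24
  14 adv 3.98 f 14.8 t 25.56
  15 adv 4.28 f 15.7 t 25.88
(array([0.6191567 , 0.05783141]), np.float64(15.721361408874806)) (25.875, array([0.618 , 0.0614, 0.0169]), array([-2.5, 15.7,  2.1]))
```

```bash
python3 - <<'E'
from press import *
d=R(jy)@np.array([0,-1.])
cmd=np.array([0.6191567 , 0.05783141])+d*.0001
move_l([*cmd,.017],feed=.01)
for i in range(8): print(np.round(fd(d,3),1), end=' ')
print(fo())
shot("side7")
e=observe()["eef_pos"][:2]; print("jig",(R(-jy)@(e-post)).round(4))
# ease off, retract
move_l([*(cmd-d*.004),.017],feed=.02); print(fo())
move_l([*(cmd-d*.015),.017],feed=.05); print(fo())
E
```

```text
[15.7 15.4 15.9] [16.1 15.6 16.5] [16.  15.3 16.7] [16.2 15.7 16.6] [16.  16.  16.1] [16.  15.3 16.4] [16.1 15.7 16.5] [16.2 16.  16.4] (26.925, array([0.618 , 0.0614, 0.0168]), array([-3.6, 16.3,  1.6]))
jig [ 0.0315 -0.0682]
(27.325, array([0.6197, 0.0615, 0.0173]), array([0.7, 3.2, 0.4]))
(27.6917, array([0.6195, 0.0728, 0.017 ]), array([-0.5,  0.6,  0.9]))
```

View pics/side7.png

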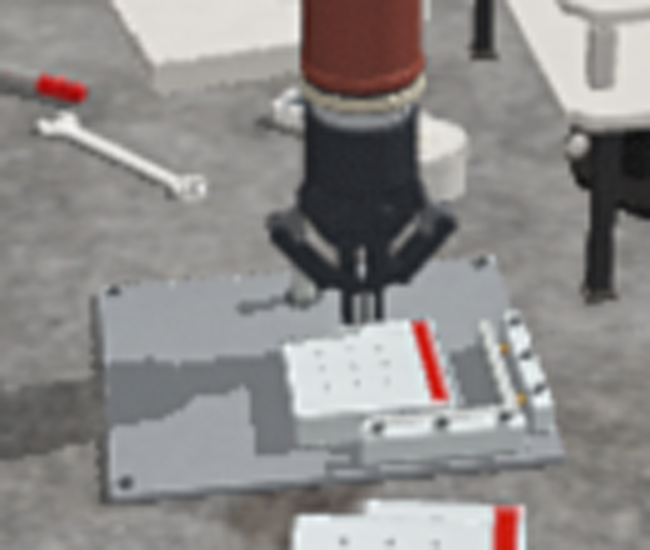

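The block's right face is against the side rail, roughly flush along crop y 410 to 440. Now I go round to the near side and take a measurement on the way.

```bash
python3 - <<'E'
from press import *
e=observe()["eef_pos"][:2]
move_l([*e,.075],feed=.15)
move_l([*J(-.10,-.06),.075],feed=.25,rotation=rot(jy+PI)); print(fo())
for n in("top","side"):
    p,d=get_image(n); np.savez(n+"8.npz",p=p,d=d)
    q=p[150:270,245:365] if n=="top" else p[165:245,250:370]
    cv2.imwrite(f"pics/{n}8.png",cv2.resize(q,None,fx=5,fy=5,interpolation=cv2.INTER_CUBIC)[:,:,::-1])
from fit import *
b=.05
bt=[(b,-b,b,.02,.033,0),(-b,-b,-b,b,.033,0),(-b,b,.038,b,.033,0),(-b,-b,b,-b,.033,0)]
for n in("top","side"):
    s,k,r=icp(np.load(n+"8.npz")["p"],n,bt if n=="side" else bt[:1]+bt[3:],[*J(.026,-.129),jy+PI/2],h=2.5)
    print(n,s.round(4),k,r.round(2),"jig",(R(-jy)@(s[:2]-post)).round(4),s[2]-PI/2-jy)
E
```

```text
(29.9417, array([0.4867, 0.0725, 0.0748]), array([0.3, 0.4, 0.2]))
top [6.0690e-01 8.0000e-04 1.5257e+00] 57 0.11 jig [ 0.0218 -0.1291] -0.02305439769539077
side [6.0880e-01 4.0000e-04 1.5633e+00] 119 0.27 jig [ 0.0237 -0.1294] 0.01449110186651701
```

View pics/side8.png

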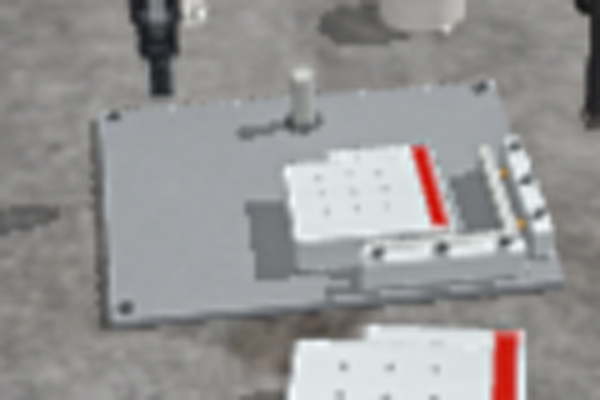

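View pics/top8.png

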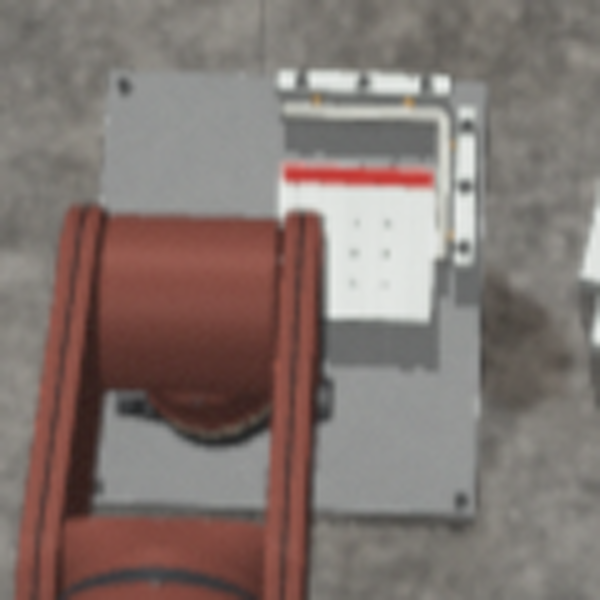

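Both views agree: the block is flush on the side jaw with its centre at about jig (23,-129), and the far rail is about 38 mm away. Next is the near-side push.

```bash
python3 - <<'E'
from press import *
y=-.129
move_l([*J(-.055,y),.075],feed=.25)
move_l([*J(-.055,y),.017],feed=.1); print(fo())
s=move_l([*J(-.030,y),.017],feed=.02,max_force=3); e=observe()["eef_pos"][:2]; print(s,fo(),"jig",(R(-jy)@(e-post)).round(4))
s=move_l([*J(-.007,y-.0003),.017],feed=.03,max_force=13); e=observe()["eef_pos"][:2]; print(s,fo(),"jig",(R(-jy)@(e-post)).round(4))
shot("side9")
E
```

```text
(31.2583, array([0.5305, 0.0027, 0.0173]), array([ 0.6, -0.2,  0.5]))
True (32.1917, array([0.5496, 0.0021, 0.0165]), array([-0.6, -0.3, -0.6])) jig [-0.0355 -0.129 ]
False (33.3167, array([0.5785, 0.0011, 0.0172]), array([-2.3,  0.7, -0.3])) jig [-0.0067 -0.1293]
```

View pics/side9.png

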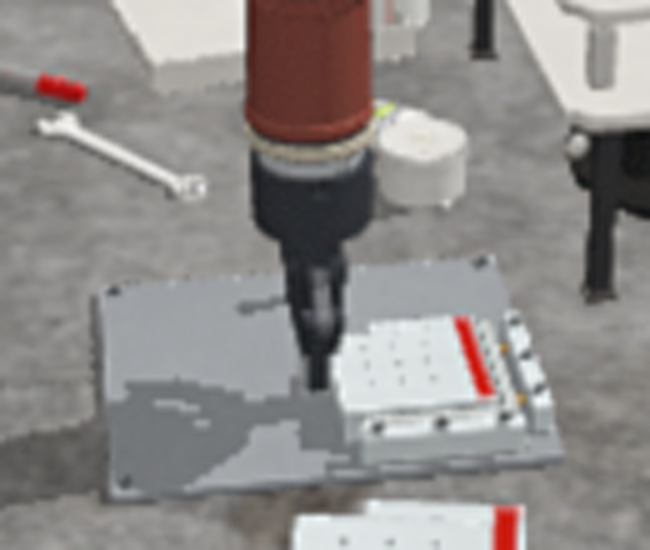

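```bash
python3 - <<'E'
from press import *
y=-.1293; d=R(jy)@np.array([1.,0])
r=press(d,J(-.007,y),.018,.017,goal=16.5,first=12)
print(r, fo())
if r:
    cmd,f=r
    for i in range(7): print(np.round(fd(d,3),1), end=' ')
    e=observe()["eef_pos"][:2]; print(fo(),"jig",(R(-jy)@(e-post)).round(4)); np.save("cmd.npy",cmd)
E
```

```text
contact True (34.35, array([0.5818, 0.0012, 0.0162]), array([ 0.7,  0.2, -0.1])) jig [-0.0033 -0.1292]
f -0.4
  1 adv 0.20 f -0.4 t 34.87
  2 adv 0.50 f 0.3 t 35.18
  3 adv 0.80 f 2.0 t 35.50
  4 adv 1.10 f 5.3 t 35.82
  5 adv 1.40 f 6.6 t 36.13
  6 adv 1.70 f 7.4 t 36.45
  7 adv 2.00 f 8.2 t 36.77
  8 adv 2.30 f 9.2 t 37.08
  9 adv 2.60 f 9.8 t 37.40
  10 adv 2.90 f 10.7 t 37.72
  11 adv 3.20 f 12.3 t 38.03
  12 adv 3.50 f 12.6 t 38.35
  13 adv 3.80 f 14.0 t 38.67
  14 adv 4.10 f 14.6 t 38.98
  15 adv 4.40 f 15.8 t 39.30
(array([0.5862439 , 0.00111987]), np.float64(15.818331002242104)) (39.3, array([0.5824, 0.0013, 0.0164]), array([-15.8,  -0.1,  11.6]))
[16.  15.9 16.1] [16.1 15.7 16.5] [16.4 16.1 16.8] [15.9 15.6 16.2] [16.1 15.4 16.7] [16.  15.9 16. ] [15.9 15.4 16.1] (40.0, array([0.5824, 0.0013, 0.0164]), array([-15.4,  -0.7,  12.2])) jig [-0.0028 -0.1291]
```

```bash
python3 - <<'E'
from press import *
from fit import *
for n in("top","side"):
    p,d=get_image(n); np.savez(n+"10.npz",p=p,d=d)
    q=p[160:230,290:350] if n=="top" else p[180:230,310:370]
    cv2.imwrite(f"pics/{n}10.png",cv2.resize(q,None,fx=8,fy=8,interpolation=cv2.INTER_CUBIC)[:,:,::-1])
b=.05
s,k,r=icp(np.load("side10.npz")["p"],"side",[(b,-b,b,.02,.033,0),(-b,b,.038,b,.033,0),(-b,-b,b,-b,.033,0)],[*J(.0595,-.129),jy+PI/2],h=2.5)
print(s.round(4),k,r.round(2),"jig",(R(-jy)@(s[:2]-post)).round(4),s[2]-PI/2-jy)
print(observe()["time_s"])
E
```

```text
[6.4150e-01 1.0000e-04 1.5645e+00] 86 0.3 jig [ 0.0564 -0.129 ] 0.015684417647693107
40.1
```

View pics/side10.png

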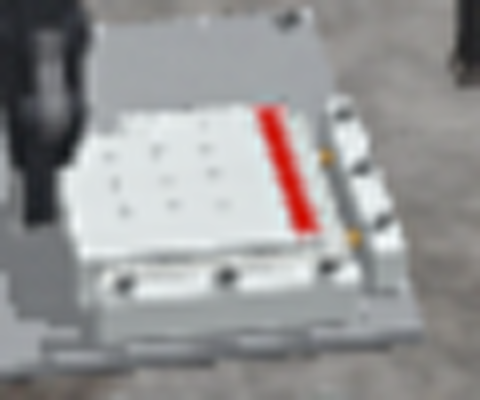

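View pics/top10.png

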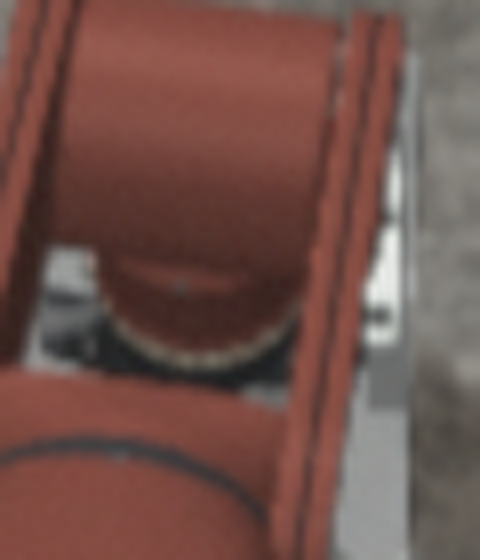

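Side view: the red edge now lies along the far jaw, at about crop (285,107) to (318,232). But the block's estimated centre, x about 58, is at the low end of the range, so this stop could be binding. I'll ease off and push again to see whether it goes further.

```bash
python3 - <<'E'
from press import *
d=R(jy)@np.array([1.,0]); cmd=np.load("cmd.npy")
move_l([*(cmd-d*.0065),.017],feed=.02); hold(.1); print(fo())
s=move_l([*(cmd+d*.001),.0175],feed=.012,max_force=11)
e=observe()["eef_pos"][:2]; print(s,fo(),"jig",(R(-jy)@(e-post)).round(4))
# ramp in one go near the former load, then trim
c=cmd-d*.0008; z=.0176
move_l([*c,z],feed=.01); f=fd(d,3); print(np.round(f,1),fo())
for k in range(8):
    if f[0]>16.6: break
    c=c+d*min(.0005,(17-f[0])/3.8e3); move_l([*c,z],feed=.01); f=fd(d,2); print(np.round(f,1),fo()[0])
for i in range(6): print(np.round(fd(d,3),1), end=' ')
e=observe()["eef_pos"][:2]; print(fo(),"jig",(R(-jy)@(e-post)).round(4)); np.save("cmd.npy",c)
E
```

```text
(40.675, array([0.5803, 0.0012, 0.0172]), array([-0.5,  0.6,  0.2]))
True (41.1167, array([0.5819, 0.0014, 0.0164]), array([0. , 0.4, 0.2])) jig [-0.0033 -0.129 ]
[8.3 8.  8.6] (41.8083, array([0.5823, 0.0014, 0.0163]), array([-8.6, -0.9,  3.2]))
[10.7 10.3 11. ] 42.125
[11.9 11.7 12.1] 42.4417
[14.4 14.4 14.5] 42.7583
[16.1 16.  16.2] 43.075
[16.4 16.3 16.4] 43.3917
[17.8 17.5 18. ] 43.7083
[17.6 17.  18.3] [17.6 17.2 17.8] [17.9 17.7 18.1] [17.9 17.4 18.3] [17.8 17.2 18.2] [17.7 17.5 17.9] (44.3083, array([0.5823, 0.0014, 0.0162]), array([-17.5,  -0.3,  10.7])) jig [-0.0028 -0.129 ]
```

It stops in exactly the same place under a fresh push, so this is the jaw. I'll back off, clear the view and check.

```bash
python3 - <<'E'
from press import *
from fit import *
d=R(jy)@np.array([1.,0]); c=np.load("cmd.npy")
move_l([*(c-d*.006),.017],feed=.02); move_l([*(c-d*.02),.017],feed=.06); e=observe()["eef_pos"][:2]
move_l([*e,.08],feed=.15); move_l([*J(.0,.14),.08],feed=.3); print(fo())
b=.05
bt=[(b,-b,b,.02,.033,0),(-b,-b,-b,b,.033,0),(-b,b,.038,b,.033,0),(-b,-b,b,-b,.033,0)]
for n in("top","side"):
    p,dd=get_image(n); np.savez(n+"11.npz",p=p,d=dd)
    q=p[160:230,290:350] if n=="top" else p[180:230,310:370]
    cv2.imwrite(f"pics/{n}11.png",cv2.resize(q,None,fx=8,fy=8,interpolation=cv2.INTER_CUBIC)[:,:,::-1])
    cv2.imwrite(f"pics/{n}11full.png",p[:,:,::-1])
    s,k,r=icp(p,n,bt,[*J(.0585,-.129),jy+PI/2],h=2.0)
    print(n,s.round(4),k,r.round(2),"jig",(R(-jy)@(s[:2]-post)).round(4),s[2]-PI/2-jy)
E
```

```text
(46.7583, array([0.5906, 0.2689, 0.0792]), array([-0.2, -0.2,  0.6]))
top [ 6.4250e-01 -3.0000e-04  1.5809e+00] 110 0.26 jig [ 0.0574 -0.1294] 0.03214112597465444
side [6.4200e-01 5.0000e-04 1.5546e+00] 118 0.27 jig [ 0.0569 -0.1286] 0.0058175175665953
```

View pics/top11.png

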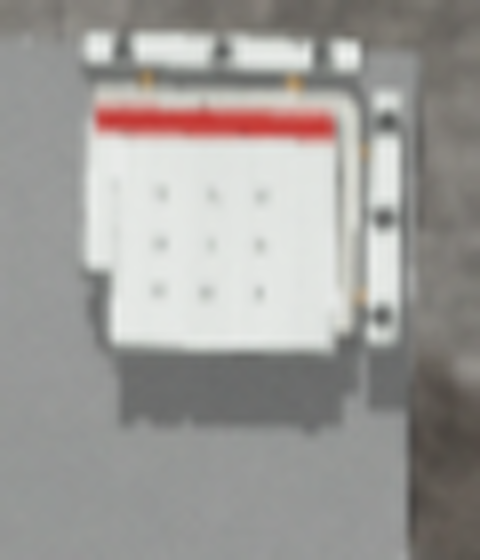

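View pics/side11.png

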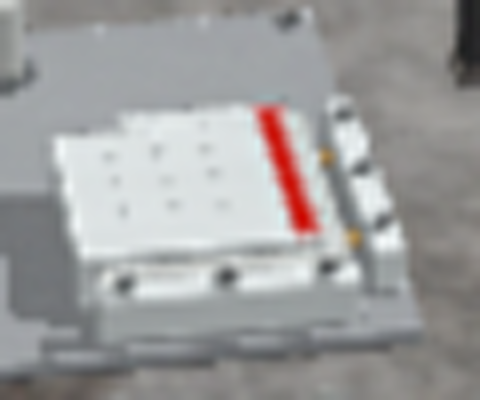

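View pics/top11full.png

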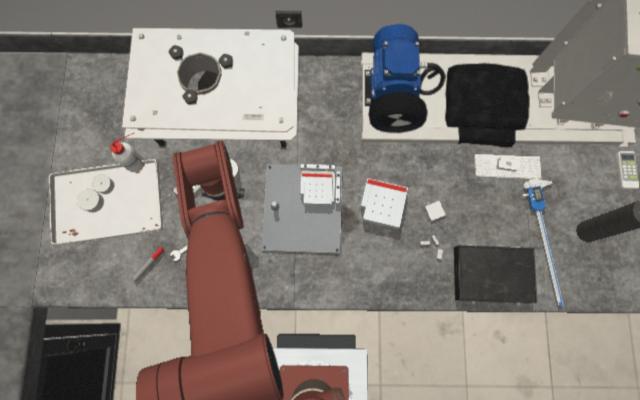

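```bash
python3 - <<'E'
from fit import *
import cv2
def line(n,img,P,Q,h=2,cnt=40):
    "subpixel edge between pixel pts P,Q (label coords, subtract .5) on a float image; returns fitted endpoints"
    P=np.array(P,float)-.5;Q=np.array(Q,float)-.5; t=(Q-P)/np.hypot(*(Q-P)); nn=np.array([-t[1],t[0]]); s=np.arange(-h,h+.01,.1); pts=[]
    for a in np.linspace(.06,.94,cnt):
        m=P+a*(Q-P)+s[:,None]*nn
        pr=cv2.remap(img,m[:,0].astype(np.float32),m[:,1].astype(np.float32),cv2.INTER_CUBIC).ravel()
        g=abs(np.gradient(pr)); k=np.argmax(g)
        w=g*(abs(s-s[k])<.8); pts.append(m[0]*0+P+a*(Q-P)+nn*(w@s/w.sum()))
    pts=np.array(pts); v=cv2.fitLine(pts.astype(np.float32),cv2.DIST_HUBER,0,.01,.01).ravel()
    d=v[:2];o=v[2:]; res=abs((pts-o)@np.array([-d[1],d[0]])); 
    return o+d*((P-o)@d),o+d*((Q-o)@d),np.median(res)
def world(n,P,Q,z):
    A,B=ray(n,P+.5,z),ray(n,Q+.5,z); d=B-A; return np.degrees(np.arctan2(d[1],d[0])),A[:2].round(4),B[:2].round(4)
p=np.load("top11.npz")["p"].astype(np.float32); red=cv2.GaussianBlur(p[:,:,0]-p[:,:,1],(0,0),.5); gr=p.mean(2)
f=lambda X,Y:(X/8+290,Y/8+160)
def show(nm,im,a,b,z):
    P,Q,r=line("top",im,f(*a),f(*b)); print(nm,world("top",P,Q,z),round(r,2))
show("red top",red,(100,105),(332,113),.033)
show("red bottom",red,(100,130),(332,138),.033)
show("far rail lo",gr,(88,64),(355,70),.030)
show("far rail hi",gr,(88,32),(355,40),.030)
show("far jaw back",gr,(110,85),(330,90),.028)
show("blk near",gr,(115,347),(330,352),.033)
show("blk right",gr,(335,140),(335,340),.033)
show("side rail L",gr,(371,95),(366,340),.030)
show("side rail R",gr,(401,95),(396,340),.030)
show("side jaw R",gr,(357,110),(352,325),.028)
show("plate right",gr,(415,60),(408,540),.008)
p0=np.load("top5.npz")["p"].astype(np.float32).mean(2)
for nm,a,b,z in [("jaw far lo0",(100,142),(340,150),.028),("jaw side L0",(346,150),(340,325),.028)]:
    P,Q,r=line("top",p0,f(*a),f(*b)); print(nm,world("top",P,Q,z),round(r,2))
E
```

```text
red top (np.float64(-91.56559893743736), array([0.6922, 0.0443]), array([ 0.6896, -0.0487])) 0.18
red bottom (np.float64(-91.86460525223525), array([0.6823, 0.0441]), array([ 0.6793, -0.0487])) 0.12
far rail lo (np.float64(-91.12903719647598), array([0.7107, 0.0496]), array([ 0.7086, -0.0579])) 0.21
far rail hi (np.float64(-91.40730595667975), array([0.7246, 0.0498]), array([ 0.7219, -0.0578])) 0.13
far jaw back (np.float64(-91.61587329885744), array([0.7035, 0.0406]), array([ 0.701 , -0.0479])) 0.35
blk near (np.float64(-90.40443233556799), array([0.5934, 0.0364]), array([ 0.5928, -0.0485])) 0.08
blk right (np.float64(-174.07944481907123), array([ 0.6791, -0.0475]), array([ 0.5979, -0.0559])) 0.37
side rail L (np.float64(-176.65886862190428), array([ 0.6989, -0.0589]), array([ 0.5982, -0.0648])) 0.27
side rail R (np.float64(-179.78371424756978), array([ 0.6994, -0.0758]), array([ 0.5983, -0.0762])) 0.04
side jaw R (np.float64(-177.07659003318014), array([ 0.6935, -0.059 ]), array([ 0.605 , -0.0635])) 0.25
plate right (np.float64(-179.16894626775303), array([ 0.7208, -0.0774]), array([ 0.5219, -0.0803])) 0.35
jaw far lo0 (np.float64(-95.03156077016241), array([0.6781, 0.0443]), array([ 0.6696, -0.0515])) 0.55
jaw side L0 (np.float64(174.19030728741873), array([ 0.6761, -0.0609]), array([ 0.6045, -0.0536])) 0.41
```

```bash
python3 - <<'E'
import cv2,numpy as np
a=[cv2.resize(np.load(f"top{k}.npz")["p"][165:210,322:345],None,fx=13,fy=13,interpolation=cv2.INTER_NEAREST)[:,:,::-1] for k in (5,8,11)]
# rows averages
cv2.imwrite("pics/cmp.png",cv2.resize(np.hstack(a),None,fx=.87,fy=1))
for v in (178,182,186,190,194,198,202):
    print(v,*[np.load(f"top{k}.npz")["p"][v,328:340].mean(1).astype(int).tolist() for k in (5,11)])
E
```

```text
178 [105, 107, 106, 111, 145, 202, 197, 142, 178, 224, 226, 217] [214, 214, 213, 204, 172, 205, 197, 141, 179, 224, 227, 217]
182 [144, 135, 143, 144, 158, 206, 201, 147, 196, 226, 228, 218] [225, 225, 224, 212, 153, 204, 201, 147, 196, 226, 228, 218]
186 [149, 148, 148, 152, 173, 208, 203, 143, 167, 135, 133, 164] [226, 226, 224, 216, 172, 207, 204, 141, 166, 136, 133, 165]
190 [148, 147, 148, 163, 196, 200, 173, 162, 225, 227, 226, 213] [226, 226, 227, 223, 186, 199, 173, 162, 226, 227, 226, 214]
194 [147, 146, 149, 159, 191, 199, 168, 160, 225, 228, 228, 217] [226, 226, 228, 224, 196, 199, 168, 160, 225, 228, 228, 217]
198 [146, 147, 149, 171, 215, 197, 143, 132, 180, 144, 156, 187] [225, 225, 226, 223, 219, 196, 142, 132, 182, 143, 155, 188]
202 [147, 148, 146, 139, 121, 108, 103, 131, 187, 188, 181, 148] [222, 221, 216, 180, 122, 108, 104, 132, 186, 188, 180, 149]
```

View pics/cmp.png

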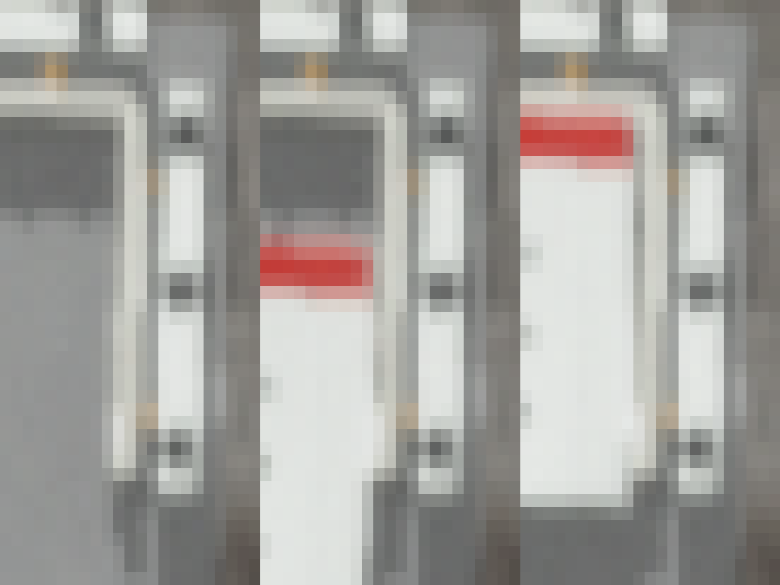

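```bash
python3 - <<'E'
import numpy as np
A={k:np.load(f"top{k}.npz")["p"].astype(int) for k in(5,8,11)}
for v in range(174,203,1):
    print(v,*[A[k][v,329:335].mean(1).astype(int).tolist() for k in (5,8,11)])
E
```

```text
174 [121, 127, 129, 155, 206, 186] [121, 124, 127, 152, 204, 185] [149, 146, 166, 189, 209, 186]
175 [102, 103, 104, 135, 203, 189] [102, 100, 102, 135, 199, 185] [108, 111, 131, 169, 204, 188]
176 [104, 106, 106, 138, 201, 188] [105, 104, 106, 137, 196, 186] [114, 116, 130, 162, 201, 187]
177 [106, 107, 113, 144, 200, 188] [104, 103, 111, 142, 197, 185] [170, 170, 168, 170, 202, 189]
178 [107, 106, 111, 145, 202, 197] [104, 106, 109, 142, 199, 194] [214, 213, 204, 172, 205, 197]
179 [107, 106, 112, 144, 204, 203] [104, 102, 110, 144, 201, 200] [225, 223, 214, 171, 206, 202]
180 [106, 108, 112, 146, 205, 201] [105, 106, 112, 144, 204, 199] [226, 224, 214, 165, 206, 202]
181 [116, 128, 131, 151, 205, 202] [114, 126, 127, 149, 202, 199] [225, 224, 214, 157, 205, 202]
182 [135, 143, 144, 158, 206, 201] [137, 145, 144, 157, 203, 200] [225, 224, 212, 153, 204, 201]
183 [148, 148, 150, 164, 205, 200] [158, 159, 161, 171, 204, 198] [226, 225, 214, 161, 204, 200]
184 [149, 149, 152, 172, 207, 200] [145, 148, 157, 180, 204, 197] [226, 224, 215, 166, 206, 199]
185 [148, 148, 152, 174, 207, 202
[... 1012 characters left out ...]
, 225, 200, 198, 169]
196 [147, 149, 168, 204, 200, 168] [224, 225, 225, 209, 197, 166] [226, 227, 227, 213, 198, 168]
197 [146, 150, 172, 216, 197, 156] [223, 226, 227, 219, 197, 155] [226, 227, 230, 220, 198, 157]
198 [147, 149, 171, 215, 197, 143] [224, 225, 227, 219, 195, 140] [225, 226, 223, 219, 196, 142]
199 [146, 148, 170, 211, 195, 140] [225, 225, 227, 215, 193, 137] [225, 221, 213, 215, 195, 141]
200 [146, 147, 166, 204, 190, 136] [224, 226, 226, 210, 189, 134] [224, 220, 208, 209, 190, 137]
201 [146, 147, 150, 167, 156, 122] [224, 222, 213, 173, 153, 120] [224, 219, 194, 170, 155, 121]
202 [148, 146, 139, 121, 108, 103] [224, 219, 186, 121, 107, 101] [221, 216, 180, 122, 108, 104]
```

The cameras leave the side gap uncertain at the 1 to 1.5 mm level. There are about 25 s left, so I'll check by feel with two light touches on the left face. Each is under the drag, so they won't move the block.

```bash
python3 - <<'E'
from press import *
a=jy+PI/2+PI
first=True
for x in(.088,.055):
    if first: move_l([*J(x,-.056),.06],feed=.3,rotation=rot(a)); move_l([*J(x,-.056),.017],feed=.12); first=False
    else: move_l([*J(x,-.056),.017],feed=.08)
    hold(.1)
    s=move_l([*J(x,-.074),.017],feed=.015,max_force=2.5)
    e=observe()["eef_pos"][:2]; print(s,fo(),"jig",(R(-jy)@(e-post)*1e3).round(2))
E
```

```text
True (50.0167, array([0.674 , 0.0598, 0.0164]), array([0.9, 0.1, 0. ])) jig [ 87.57 -68.56]
True (51.525, array([0.641 , 0.0607, 0.0165]), array([0.9, 0.6, 1. ])) jig [ 54.52 -68.43]
```

The touches read y = -68.6 and -68.4 mm, against -68.2 mm under the 16 N press. So the block is flush with the side jaw and square to it within about 0.004 rad. I'll retreat and hand in.

```bash
python3 - <<'E'
from press import *
x=.055
move_l([*J(x,-.050),.017],feed=.08); move_l([*J(x,-.050),.10],feed=.15); move_l([*J(0,.14),.12],feed=.3); print(fo())
p,d=get_image("top"); cv2.imwrite("pics/top12.png",cv2.resize(p[150:270,215:375],None,fx=5,fy=5,interpolation=cv2.INTER_CUBIC)[:,:,::-1])
job_done(); print(fo())
E
```

```text
(53.425, array([0.5907, 0.2693, 0.1189]), array([ 0.3, -0.7, -0.1]))
the job is handed in; nothing more can be done
the job is handed in; nothing more can be done
```

View pics/top12.png

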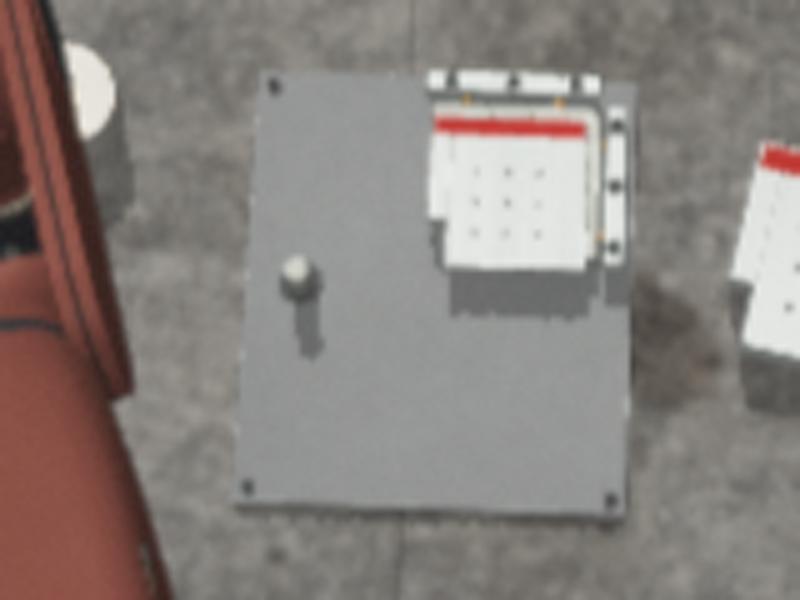

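The block is turned a quarter turn anticlockwise round the post and seated in the corner, red side to the far rail. I handed it in at about 53.5 s with the gripper clear.

**Pushes:** I pressed it against the side rail first at about 16 N for roughly 1 s. Then I pressed it against the far rail at 16 N for 0.7 s. The far stop came slightly short of nominal, so I eased off and pressed again at 17.7 N for 0.6 s to rule out binding; it stopped in exactly the same place. I never read more than about 18 N horizontally, but I did not read the force during the moves themselves.

**Last checks:**
- **Side rail:** two light touches on the left face, 33 mm apart, agreed with the 16 N seated position within 0.4 mm. That puts it flush and square within about 0.004 rad. I made these touches after the far press.
- **Far rail:** the red edge is parallel to the far rail within about 0.5° in the top view.
- **Surroundings:** nothing else looked disturbed in the top views, though the arm partly hid the tin, timer and spanner.

**What did not agree cleanly:**
- **Camera fits:** the yaw fits disagreed, at 0.032 rad off the jig from the top camera and 0.006 from the side. The images could not settle the side gap below about 1.5 mm, so I relied on the touches.
- **Far stop position:** it puts the block's centre at about jig x 58 (57 by the cameras), just under the stated 59 to 65 mm. I put that down to the roughly 2 mm calibration error.
- **Downward load:** during the far press the fingers also bore down on the block with about 11 N by friction, so the load on the far jaw was probably somewhat below the push.

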